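# Put the large water meter to sleep and shut its cover

### The arm

A 6-joint arm with a two-finger parallel gripper is mounted at the origin on the work surface. World frame = base frame: x ahead of the robot, y to its left, z up, the work surface at z = 0. Lengths are in mm, angles in degrees, forces in N, time in s.
With the tool pointing down it reaches from about 350 to 850 mm from the base axis. Payload 8.1 kg.
Tool frame: the origin (TCP) lies between the finger pads; the fingertips stand 22 mm ahead of it and the grasp point (between the pads) lies 3 mm ahead of it (r.nose_length is the z of the fingertips in the tool frame, in mm); z points along the fingers, x is the direction in which the jaws open and shut, and the axes are right-handed (so a half turn about z gives the same grasp; the last joint's range is limited). The gripper opens to 85 mm and grips with 20 to 120 N. Pads are 22 mm wide; open, the fingers measure 114 mm over their backs; the gripper's body (76 mm by 85 mm) begins 54 mm behind the grasp point. The pads swing forward as they close: fully open they stand 13 mm farther back than shut.
Start: joints at [70.967, 7.471, 85.268, -0, 87.261, -4.893], TCP at [146.559, 581.83, 253.292] pointing down, gripper open.
Joint ranges: [-169.43, 169.43], [-51.17, 129.36], [1.28, 143.12], [-76.62, 256.62], [0, 156.53], [-152.29, 152.29]. Speed limits (degrees/s): [136.94, 136.94, 159.86, 180, 180, 180].

### API

Orientations are given as [roll, pitch, yaw] about the fixed x, y, z axes, in that order (R = Rz(yaw) Ry(pitch) Rx(roll)).
In Python, from bench import r gives the robot as it stands.
- The arm moves only by the shell command python3 -m jog 'ROWS' [FORCE]. ROWS is JSON, a list of rows, each a list of 5 numbers: the shift along the tool's x, y, z in m, then the turn about the tool's z in degrees, then the opening in per cent of the stroke, from 0 (shut) to 100 (fully open). A call has 1 to 8 rows; each row is the pose to reach, as a shift and turn from the pose measured when the call began, along the tool's axes at that moment; what a row does not reach only later rows make up. A row lasts 1/10 s, in which the tool goes at most 50 mm and 8.59 degrees, less where a joint would pass 70% of its speed; a pose out of reach is approached as far as the arm can. A call with a gripper value outside its range is refused whole. The fingers move at their own pace and stop on an object; FORCE is the grip in N (left out, the last holds). Time passes only in rows, so rows that repeat a pose let the fingers close. It gives the time, the measured TCP pose, the force and the opening at its end, in the units of the state.
- r.sense(): the state, without advancing time (a new reading comes with each control period).
- r.snapshot(name): name is "scene" or "top"; returns a dict with "image" (480x640x3 uint8, red, green, blue), "K" (3x3 intrinsics, pixels), "distortion" ([k1, k2, p1, p2, k3] as OpenCV has them; the pictures are not rectified), "T" (4x4, takes a point from camera to world coordinates). Camera axes: x right, y down, z forward; pixel columns grow to the right and rows downward; lengths in mm; the calibration is good to about 2 mm. A picture is of the moment at which its call begins. There is no depth.
- r.hand_in(): hands the job in, once; it reports no verdict.
Trained networks look in a picture, given as the dict that the camera call returned (one of the last four; its "shot" number tells which), for a name from the list of things; names that differ only in an ending like _2 or _b are one class to them, and where a whole thing is asked for, a point or a joint stands for the part that bears it (a point fixed in the world has none). Each returns a list of dicts, best first, with "conf" (0 to 1); they miss things now and then, are a little off and sometimes report something else, mostly with a low value. They report only what shows in the picture. A call takes as long as a camera call. They do not tell look-alikes from the thing itself.
- r.search_frame(picture, label): "bbox" ([left, top, right, bottom] in pixels, round what is visible of it).
- r.pinpoint(picture, label): "uv" ([column, row] in pixels: a listed point, or the origin of a listed thing).
The state is a dict: "time": time; "joint_pos": joint angles; "qd": joint speeds; "joint_efforts": joint torques, N m; "tool_pos": TCP position; "tcp_rot": TCP orientation; "ft_force": force on the tool from outside, world axes, zero at the start; "wrist_torque": the same for the moment, N m; "finger_gap": finger opening in mm.
Only numpy, scipy, OpenCV 4.12 (cv2) and the standard library are available. Lean on these libraries where they do the work, as an engineer would, in place of code of your own. Each camera call takes 0.05 s, during which the arm holds its last target. There are 200 camera calls.

### The job

Get the large water meter ready for transport: with its cover open, press the round key on its dial lightly all the way down for about half a second and let it go, then gently push its hinged cover fully shut over the dial and withdraw. Leave the meter standing where it is, without lifting it, and do not touch the two smaller meters or the loose brass fittings.

Things in the scene. Friction and masses are not known exactly. Their poses are not given: they have to be found in the camera images.
- large_meter: the largest of three blue water meters, loose, 1 kg, upright. Origin: centre of its underside, on the work surface; z up; pipe along y, 150 mm long; round body 100 mm across; white dial face, 86 mm across, 90 mm above the surface. Cover hinge on the -x side, press key on the +x side of the dial. Yaw within 0.5 rad of the world's, so the hinge side faces roughly towards the robot
- large_meter_key_top (a point): centre of the top of the large meter's press key: a grey round button 22 mm across, standing 6 mm proud of the dial face, 24 mm from the dial's centre towards the meter's +x; its top is 96 mm above the surface when not pressed
- large_meter_key (a joint): travel of that key in m: 0 released, 0.004 fully down; sprung, 1.6 N to start and 4.8 N fully down, returns by itself
- large_meter_hinge (a point): middle of the large meter's cover hinge, axis parallel to the meter's y; 50 mm from the meter's axis towards its -x, 94 mm above the surface; this frame turns with the cover
- large_meter_lid (a joint): angle of the large meter's cover in rad: 0 shut (level over the dial), pi/2 upright; starts open at 1.7 to 1.95, leaning away from the dial. It stays where it is left (0.02 N m, under 0.5 N at its edge), so push it all the way. The cover is a blue disc 96 mm across, 9 mm thick, with a 24 mm wide tab that ends 106 mm from the hinge; shut, its top is 107 mm above the surface
- large_meter_lid_edge (a point): outer edge of the tab of the large meter's cover, on the cover's outer (upper when shut) face, farthest from the hinge
- small_meter_a: a smaller blue water meter of the same shape, loose: pipe 105 mm long along its y, body 76 mm across, dial 70 mm high, its own open cover reaching at most 155 mm above the surface on its -x side. Origin: centre of its underside. Leave alone
- small_meter_b: a second small meter, identical to the other. Leave alone
- union_nut: loose brass ring nut, 36 mm across, 26 mm high, lying flat; origin at the centre of its underside. Leave alone
- tail_piece: loose brass pipe fitting standing upright: 38 mm flange below, 24 mm stem, 45 mm high; origin at the centre of its underside. Leave alone
Not all that is in view belongs to the job. Leave any black, green or turquoise look-alike of the large_meter alone.

How it is judged (in metres and radians):
On the way, in this order (a step that is already met when the one before it is completed fails the run):
1. the large meter's key is held down by the fingers, cover open (value of joint large_meter_key above 0.0028 m and value of joint large_meter_lid above 1.2 rad and contact force between the fingers and large_meter above 1 N), for 0.25 s.
2. the key is released, cover still open (value of joint large_meter_key below 0.001 m and value of joint large_meter_lid above 0.5 rad), for 0.1 s.
3. the large meter's cover is shut (value of joint large_meter_lid below 0.08 rad), for 0.2 s.
At the end, for the whole second after the job is handed in: the large meter's cover is shut (within 0.08 rad), its key is up again (within 1 mm), the meter stands upright (0.05 rad) and at rest within 20 mm of where it started, and the small meters and brass fittings are within 8 mm of where they started (value of joint large_meter_lid below 0.08 rad and value of joint large_meter_key below 0.001 m and distance of large_meter from where it was at the start of the episode below 0.02 m and angle between large_meter's own z axis and vertical below 0.05 rad and linear speed of large_meter below 0.02 m/s and distance of each of small_meter_a, small_meter_b, union_nut, tail_piece from where it was at the start of the episode below 0.008 m); the robot touches nothing.
It fails at once if the large meter is lifted, tipped or shoved away (height (world z) of large_meter above 0.008 m or angle between large_meter's own z axis and vertical above 0.15 rad or distance of large_meter from where it was at the start of the episode above 0.03 m).
It fails at once if the large meter is pressed or struck with more than 25 N (contact force between any of the fingers, the arm and large_meter above 25 N).
It fails at once if the robot touches a small meter (contact force between any of the fingers, the arm and small_meter_a above 0.5 N or contact force between any of the fingers, the arm and small_meter_b above 0.5 N).
It fails at once if the robot touches a brass fitting (contact force between any of the fingers, the arm and union_nut above 0.5 N or contact force between any of the fingers, the arm and tail_piece above 0.5 N).
It also fails if it takes over 48 s, if anything falls off the work surface, if the arm or the gripper's body presses on something with over 40 N, if the wrist force passes 120 N, or if a joint passes its speed limit or range.

## Working session

There is one attempt and no reset: what is moved stays moved. The work goes in short steps, Python scripts to look and compute and a shell command to move; the robot and the scene stay as the last step left them, time stands still between calls to the robot, and variables do not carry over. Pictures are saved under pics/ and viewed, about 8 in all and at most 12, crops included, and the job is handed in when it is done.

```bash
mkdir -p pics; ls; cat > h.py <<'E'
import numpy as np, cv2
from bench import r
from scipy.spatial.transform import Rotation as Ro
def ray(p,uv):
    n=cv2.undistortPoints(np.array([[uv]],float),p["K"],np.array(p["distortion"],float))[0,0]
    T=np.array(p["T"]); d=T[:3,:3]@np.array([n[0],n[1],1]); return T[:3,3],d/np.linalg.norm(d)
def atz(p,uv,z):
    o,d=ray(p,uv); return o+d*(z-o[2])/d[2]
def tri(a,b):
    A=np.zeros((3,3));B=np.zeros(3)
    for o,d in (a,b):
        M=np.eye(3)-np.outer(d,d);A+=M;B+=M@o
    x=np.linalg.solve(A,B); return x,[np.linalg.norm((np.eye(3)-np.outer(d,d))@(x-o)) for o,d in (a,b)]
def proj(p,X):
    T=np.linalg.inv(np.array(p["T"])); rv,_=cv2.Rodrigues(T[:3,:3])
    return cv2.projectPoints(np.array(X,float).reshape(-1,1,3),rv,T[:3,3],np.array(p["K"],float),np.array(p["distortion"],float))[0][:,0]
def save(p,n): cv2.imwrite("pics/"+n,p["image"][...,::-1])
E
python3 - <<'E'
from h import *
for n in("scene","top"):
    p=r.snapshot(n); save(p,n+"0.png"); print(n,np.array(p["T"])[:3].round(2).tolist())
    for l in("large_meter","large_meter_key_top","large_meter_hinge","large_meter_lid_edge","small_meter_a","union_nut","tail_piece"):
        print(l,[(np.round(d["uv"]).tolist(),round(d["conf"],2), atz(p,d["uv"],dict(large_meter_key_top=96,large_meter_hinge=94).get(l,0))[:2].round().tolist()) for d in r.pinpoint(p,l)][:5])
s=r.sense();print(s["tool_pos"],s["tcp_rot"],s["ft_force"],s["finger_gap"],s["time"])
E
```

```text
pics
scene [[0.03, 0.78, -0.62, 1135.39], [1.0, -0.03, 0.01, -87.04], [-0.01, -0.62, -0.78, 834.12]]
large_meter [([245.0, 298.0], 0.98, [613.0, -217.0]), ([145.0, 284.0], 0.74, [577.0, -404.0]), ([359.0, 214.0], 0.74, [419.0, 6.0]), ([207.0, 217.0], 0.7, [417.0, -305.0]), ([427.0, 224.0], 0.63, [451.0, 139.0])]
large_meter_key_top [([237.0, 278.0], 0.51, [633.0, -217.0])]
large_meter_hinge [([246.0, 245.0], 0.97, [564.0, -207.0]), ([173.0, 194.0], 0.73, [438.0, -351.0]), ([371.0, 198.0], 0.67, [461.0, 20.0]), ([116.0, 276.0], 0.56, [622.0, -420.0])]
large_meter_lid_edge [([350.0, 157.0], 0.96, [251.0, -4.0]), ([150.0, 230.0], 0.94, [446.0, -418.0]), ([247.0, 193.0], 0.6, [351.0, -227.0]), ([228.0, 175.0], 0.56, [297.0, -272.0]), ([290.0, 214.0], 0.28, [414.0, -135.0])]
small_meter_a [([382.0, 295.0], 0.77, [615.0, 33.0]), ([498.0, 282.0], 0.69, [595.0, 250.0])]
union_nut []
tail_piece [([289.0, 214.0], 0.54, [414.0, -139.0]), ([245.0, 188.0], 0.33, [336.0, -232.0])]
top [[-0.01, -0.99, 0.13, 411.0], [-1.0, 0.01, 0.02, -86.4], [-0.02, -0.13, -0.99, 1053.97]]
large_meter [([491.0, 225
[... 181 characters left out ...]
2.0], 0.4, [630.0, -212.0])]
large_meter_hinge [([509.0, 192.0], 0.84, [628.0, -417.0]), ([268.0, 285.0], 0.82, [459.0, 33.0]), ([397.0, 228.0], 0.78, [562.0, -204.0]), ([478.0, 298.0], 0.77, [433.0, -348.0])]
large_meter_lid_edge [([492.0, 244.0], 0.92, [543.0, -409.0]), ([424.0, 312.0], 0.75, [407.0, -265.0]), ([294.0, 337.0], 0.66, [360.0, -5.0])]
small_meter_a [([165.0, 224.0], 0.9, [591.0, 261.0]), ([278.0, 215.0], 0.89, [607.0, 27.0])]
union_nut [([218.0, 294.0], 0.68, [447.0, 147.0])]
tail_piece [([361.0, 311.0], 0.56, [411.0, -140.0])]
[146.57784763 581.84134637 253.3469641 ] [ 1.79999748e+02 -4.55110906e-03  7.58578865e+01] [-0.6365773   0.036499    0.92407381] 85.36612429061759 0.8
```

```bash
python3 -c "
import cv2,numpy as np
a=cv2.imread('pics/scene0.png');b=cv2.imread('pics/top0.png');print(a.shape)"
```

```text
(480, 640, 3)
```

View pics/scene0.png

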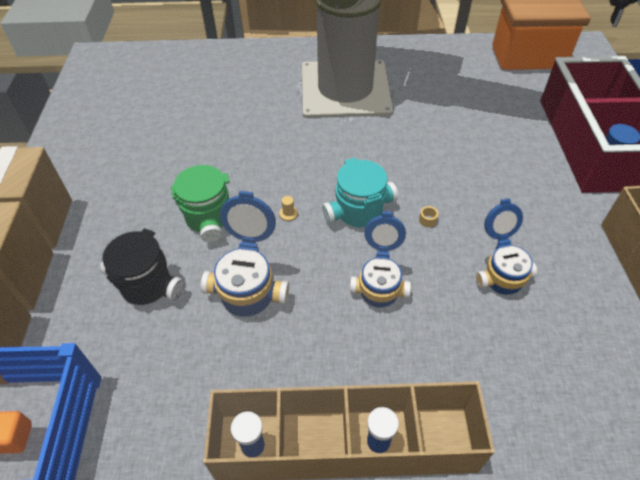

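View pics/top0.png

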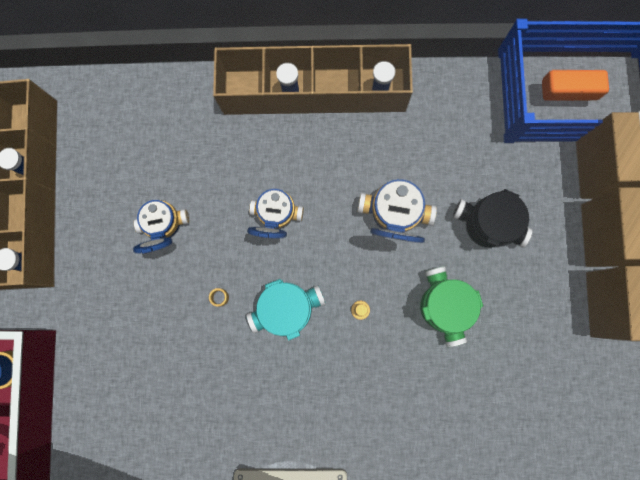

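The large blue meter is at scene (243,280) and top (398,206), with an open blue cover behind it. Things that could be mistaken for it: black (140,268), green (203,200) and turquoise (362,193) in the scene view, plus the small blue meters at (382,280) and (510,268). I choose the blue one at (243,280) and will check it in a crop.

```bash
python3 - <<'E'
from h import *
s=r.snapshot("scene");t=r.snapshot("top")
P={}
for l in("large_meter","large_meter_key_top","large_meter_hinge","large_meter_lid_edge"):
    q=[]
    for p,c in((s,(243,265)),(t,(398,215))):
        ds=[d for d in r.pinpoint(p,l) if np.hypot(*(np.array(d["uv"])-c))<90 and (p is s or np.hypot(*(np.array(d["uv"])-c))<50)]
        print(l,[(np.round(d["uv"],1).tolist(),round(d["conf"],2)) for d in ds]); q.append(ds[0]["uv"] if ds else None)
    if None not in q:
        x,e=tri(ray(s,q[0]),ray(t,q[1])); print("  tri",x.round(1),np.round(e,1))
def model(yaw,c):
    R=Ro.from_euler("z",yaw).as_matrix()
    a=np.linspace(0,6.28,40)
    D=[[43*np.cos(k),43*np.sin(k),90] for k in a]
    K=[[24+11*np.cos(k),11*np.sin(k),96] for k in a]
    H=[[-50,y,94] for y in(-12,0,12)]
    return [np.array(v)@R.T+c for v in(D,K,H)]
ims=[]
for p,(u,v) in((s,(245,250)),(t,(398,215))):
    im=cv2.resize(p["image"][v-75:v+75,u-50:u+50],None,fx=4,fy=4,interpolation=cv2.INTER_CUBIC)
    for col,V in zip(((255,0,0),(0,255,0),(255,0,255)),model(-.2,np.array([614,-216.5,0]))):
        for q in proj(p,V): cv2.circle(im,tuple(int(i) for i in (q-[u-50,v-75]+.5)*4),1,col,-1)
    ims.append(im)
cv2.imwrite("pics/crop1.png",np.hstack(ims)[...,::-1])
E
```

```text
large_meter [([210.3, 217.6], 0.84), ([251.9, 296.0], 0.66)]
large_meter [([397.3, 209.1], 0.8)]
  tri [ 583.1 -221.6  192. ] [27.7 27.7]
large_meter_key_top [([237.5, 280.9], 0.58)]
large_meter_key_top [([398.4, 190.5], 0.43)]
  tri [ 634.8 -213.3   89.3] [3.6 3.6]
large_meter_hinge [([248.6, 245.9], 0.75)]
large_meter_hinge [([393.8, 227.1], 0.59)]
  tri [ 564.6 -200.4   92.4] [1.5 1.5]
large_meter_lid_edge [([247.0, 191.4], 0.61), ([228.0, 176.8], 0.56)]
large_meter_lid_edge [([402.3, 240.3], 0.78)]
  tri [ 526.4 -198.4  189.9] [2.7 2.7]
```

View pics/crop1.png

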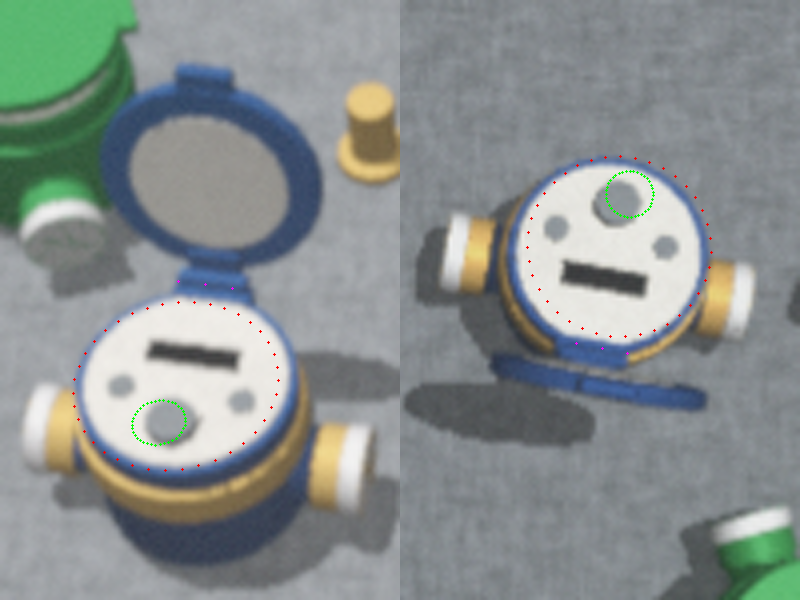

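The crop confirms the choice. The key is the grey disc at scene crop (168,422) and top crop (620,201), the cover is open, and my model needs about +4 mm in y. That gives key ≈ (636,-216.5), hinge ≈ (564.5,-203), yaw ≈ -11° and lid angle ≈ 1.94 rad. Next I shut the fingers and travel high above everything.

```bash
python3 -m jog '[[-0.655,0.670,0,0,0],[-0.655,0.670,0,0,0],[-0.655,0.670,0,0,0],[-0.655,0.670,0,0,0],[-0.655,0.670,0,0,0],[-0.655,0.670,0,0,0],[-0.655,0.670,0,0,0],[-0.655,0.670,0,0,0]]' 20; python3 -c "
from h import *
s=r.sense();print(s,r.nose_length);R=Ro.from_euler('xyz',s['tcp_rot'],degrees=True);print(R.inv().apply(np.array([636,-216.5,253])-s['tool_pos']))"
```

```text
time: 2.1
tool_pos: [356.2, 239.1, 253.7]
tcp_rot: [179.9, -0.0, 75.9]
ft_force: [0.5, 0.3, -0.0]
finger_gap: -0.2
{'time': 2.1, 'joint_pos': array([ 2.70114056e+01, -2.01382408e+01,  1.10820420e+02,  1.07137993e-03,
        8.92483468e+01, -4.88714299e+01]), 'qd': array([-6.70376907e+01, -7.82261705e+00,  6.09443749e+00, -1.57332238e-02,
        1.39876114e+00, -6.64858448e+01]), 'joint_efforts': array([ 8.10289532e+00, -3.26721275e+01, -4.95448565e+01,  4.48177708e-02,
        5.41987102e-01,  2.49925509e+00]), 'tool_pos': array([356.24449672, 239.08110115, 253.65079557]), 'tcp_rot': array([ 1.79948374e+02, -4.65036670e-02,  7.58828431e+01]), 'ft_force': array([ 0.46386342,  0.32514514, -0.02449438]), 'wrist_torque': array([ 0.00284219, -0.08543074, -0.00950322]), 'finger_gap': -0.15482265082860705} 22.0
[-373.58862703  382.42484692    0.69215588]
```

```bash
python3 -m jog '[[-0.374,0.382,0,0,0],[-0.374,0.382,0,0,0],[-0.374,0.382,0,0,0],[-0.374,0.382,0,0,0],[-0.374,0.382,0,0,0],[-0.374,0.382,0,0,0],[-0.374,0.382,0,0,0],[-0.374,0.382,0,0,0]]'; python3 -c "
from h import *
s=r.sense();R=Ro.from_euler('xyz',s['tcp_rot'],degrees=True);print(R.inv().apply(np.array([636,-216.5,253])-s['tool_pos']))"
```

```text
time: 2.9
tool_pos: [565.1, -102.6, 253.7]
tcp_rot: [179.9, -0.1, 75.9]
ft_force: [0.9, 1.2, 0.3]
finger_gap: -0.3
[-93.16230213  96.56255049   0.80805179]
```

```bash
python3 -m jog '[[-0.093,0.0965,0,0,0],[-0.093,0.0965,0,0,0],[-0.093,0.0965,0,-3.2,0],[-0.093,0.0965,0,-3.2,0],[-0.093,0.0965,0.05,-3.2,0],[-0.093,0.0965,0.09,-3.2,0],[-0.093,0.0965,0.115,-3.2,0],[-0.093,0.0965,0.115,-3.2,0]]'; python3 - <<'E'
from h import *
st=r.sense();print(st["tool_pos"],st["tcp_rot"],st["ft_force"])
s=r.snapshot("scene");t=r.snapshot("top");ims=[]
R=Ro.from_euler('xyz',st['tcp_rot'],degrees=True);tip=st["tool_pos"]+R.apply([0,0,22])
sq=np.array([st["tool_pos"]+R.apply([a,b,22]) for a in(-14.5,14.5) for b in(-11,11)])
for p,(u,v) in((s,(245,250)),(t,(398,205))):
    im=cv2.resize(p["image"][v-75:v+75,u-50:u+50],None,fx=4,fy=4,interpolation=cv2.INTER_CUBIC)
    for q in proj(p,np.vstack([sq,tip])): cv2.circle(im,tuple(int(i) for i in (q-[u-50,v-75]+.5)*4),2,(255,0,0),-1)
    q=proj(p,[[636,-216.5,96]])[0];cv2.circle(im,tuple(int(i) for i in (q-[u-50,v-75]+.5)*4),3,(0,255,0),-1)
    ims.append(im)
cv2.imwrite("pics/crop2.png",np.hstack(ims)[...,::-1])
E
```

```text
time: 3.7
tool_pos: [632.9, -214.4, 133.0]
tcp_rot: [-179.6, -0.2, 79.1]
ft_force: [-1.1, 0.8, -0.5]
finger_gap: -0.3
[ 632.86143686 -214.40274809  133.02880282] [-1.79558205e+02 -1.69450433e-01  7.90628120e+01] [-1.08279521  0.82542792 -0.45126955]
```

View pics/crop2.png

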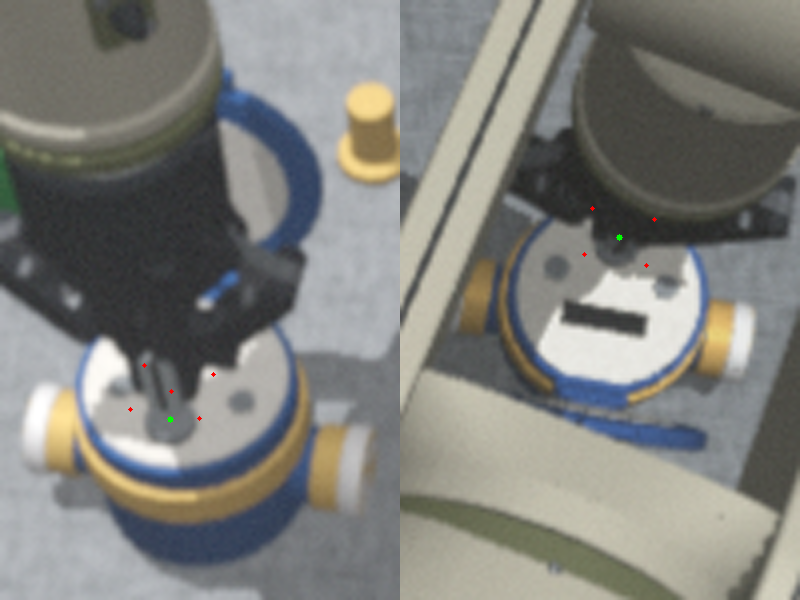

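The green dot (my key estimate) sits on the key in both views, and the fingertips are above it. I'll settle, then descend in small steps while watching the force.

```bash
python3 -m jog '[[-0.0015,0.0035,0,0,0],[-0.0015,0.0035,0.006,0,0],[-0.0015,0.0035,0.009,0,0],[-0.0015,0.0035,0.009,0,0]]';python3 -c "
from h import *
s=r.sense();print(s['tool_pos'],s['tcp_rot'],s['ft_force'])"
```

```text
time: 4.2
tool_pos: [639.2, -217.9, 130.2]
tcp_rot: [180.0, -0.1, 79.1]
ft_force: [-0.0, -0.2, 0.1]
finger_gap: 0.1
[ 639.16627406 -217.92223744  130.15161992] [ 1.79951469e+02 -5.88162968e-02  7.90722505e+01] [-0.0319816  -0.22333716  0.08199176]
```

```bash
python3 -m jog '[[0.001,-0.003,0.003,0,0],[0.001,-0.003,0.006,0,0],[0.001,-0.003,0.009,0,0],[0.001,-0.003,0.009,0,0],[0.001,-0.003,0.009,0,0]]';python3 -c "
from h import *
s=r.sense();print(s['tool_pos'],s['tcp_rot'],s['ft_force'])"
```

```text
time: 4.7
tool_pos: [636.3, -216.3, 121.0]
tcp_rot: [180.0, -0.1, 79.1]
ft_force: [0.2, 0.3, 0.7]
finger_gap: -0.4
[ 636.33526191 -216.34111975  120.97214854] [ 1.79967031e+02 -6.34872505e-02  7.90709799e+01] [0.24034082 0.28278942 0.70612894]
```

Tip at about 99 mm. Pressing in 1 mm steps.

```bash
for i in 1 2 3; do python3 -m jog '[[0,0,0.0015,0,0],[0,0,0.0015,0,0]]' | egrep 'time|pos|force'; done
```

```text
time: 4.9
tool_pos: [636.3, -216.3, 119.3]
ft_force: [-0.7, -0.9, 0.4]
time: 5.1
tool_pos: [636.5, -216.4, 117.9]
ft_force: [0.2, 0.8, 0.7]
time: 5.3
tool_pos: [636.6, -216.4, 116.6]
ft_force: [-0.5, -0.6, 2.7]
```

```bash
for i in 1 2; do python3 -m jog '[[0,0,0.0012,0,0],[0,0,0.0012,0,0]]' | egrep 'time|pos|force'; done
```

```text
time: 5.5
tool_pos: [636.6, -216.4, 115.4]
ft_force: [-0.7, -0.1, 3.2]
time: 5.7
tool_pos: [636.6, -216.5, 114.3]
ft_force: [-1.2, 1.0, 4.9]
```

```bash
for i in 1 2; do python3 -m jog '[[0,0,0.0005,0,0],[0,0,0.0005,0,0]]' | egrep 'time|pos|force'; done
```

```text
time: 5.9
tool_pos: [636.7, -216.5, 114.1]
ft_force: [-1.7, 1.0, 5.9]
time: 6.1
tool_pos: [636.7, -216.5, 114.1]
ft_force: [-3.2, 1.4, 6.9]
```

The key is at its stop: z no longer drops and the force is rising. I hold briefly, then lift off.

```bash
python3 -m jog '[[0,0,0,0,0],[0,0,0,0,0],[0,0,0,0,0],[0,0,-0.004,0,0],[0,0,-0.010,0,0]]'| egrep 'time|pos|force'; python3 -m jog '[[0,0,-0.03,0,0],[0,0,-0.08,0,0],[0,0,-0.115,0,0],[0,0,-0.14,0,0],[0,0,-0.14,0,0],[0,0,-0.14,0,0]]'; python3 - <<'E'
from h import *
st=r.sense()
s=r.snapshot("scene");t=r.snapshot("top")
print(st["tool_pos"],st["ft_force"])
for p,n in((s,"s"),(t,"t")):
    for l in ("large_meter_hinge","large_meter_lid_edge"):
        print(n,l,[(np.round(d["uv"],1).tolist(),round(d["conf"],2)) for d in r.pinpoint(p,l)][:5])
R=Ro.from_euler("z",-10.9,degrees=True)
for x in(-160,-130):  # waypoint rel hinge along meter x
    print(R.apply([x,0,0])+[564.5,-203,0])
E
```

```text
time: 6.6
tool_pos: [636.4, -216.3, 123.5]
ft_force: [0.2, 0.4, -1.3]
time: 7.2
tool_pos: [636.6, -216.6, 264.1]
tcp_rot: [179.9, -0.0, 79.1]
ft_force: [-0.2, 0.2, -0.3]
finger_gap: 0.2
[ 636.55605352 -216.61677803  264.14762905] [-0.16465352  0.22101333 -0.29674047]
s large_meter_hinge [([247.4, 247.3], 0.88), ([116.3, 274.8], 0.79), ([371.7, 200.4], 0.72), ([383.4, 293.4], 0.7), ([174.1, 192.8], 0.57)]
s large_meter_lid_edge [([348.3, 156.8], 0.81), ([245.5, 191.5], 0.66), ([153.4, 227.6], 0.59), ([496.3, 282.2], 0.44)]
t large_meter_hinge [([511.1, 194.0], 0.85), ([394.6, 229.4], 0.71), ([475.6, 296.2], 0.67), ([271.9, 281.8], 0.66)]
t large_meter_lid_edge [([295.8, 340.1], 0.83), ([401.5, 240.1], 0.65), ([493.8, 241.3], 0.58)]
[ 407.38660597 -172.74472912    0.        ]
[ 436.84536735 -178.41759241    0.        ]
```

The cover is still open at about 1.83 rad and the key has been released. Next I move over and behind the cover, then down to a tip height of about 160.

```bash
python3 -m jog '[[0,-0.04,0,0,0],[0,-0.08,0,0,0],[0,-0.12,0,0,0],[0,-0.154,0,0,0],[0,-0.154,0,0,0],[0,-0.154,0.02,0,0],[0,-0.154,0.05,0,0],[0,-0.154,0.082,0,0]]' ; python3 -m jog '[[0,0,0,0,0],[0,0,0,0,0]]'; python3 - <<'E'
from h import *
st=r.sense();R=Ro.from_euler("z",-10.9,degrees=True)
print((st["tool_pos"]-[564.5,-203,0])@R.as_matrix(),st["ft_force"])
s=r.snapshot("scene");t=r.snapshot("top");save(s,"s3.png")
ims=[cv2.resize(p["image"][v-75:v+75,u-50:u+50],None,fx=4,fy=4) for p,(u,v) in((s,(245,230)),(t,(398,235)))]
cv2.imwrite("pics/crop3.png",np.hstack(ims)[...,::-1])
E
```

```text
time: 8.3
tool_pos: [485.3, -187.3, 180.0]
tcp_rot: [180.0, -0.1, 79.1]
ft_force: [-0.4, 0.4, -0.9]
finger_gap: -0.3
time: 8.5
tool_pos: [485.3, -187.1, 179.9]
tcp_rot: [-179.9, -0.1, 79.1]
ft_force: [0.8, 0.8, 0.6]
finger_gap: 0.2
[-80.81442267   0.58421836 179.85477517] [0.84362483 0.77797038 0.62901814]
```

View pics/crop3.png

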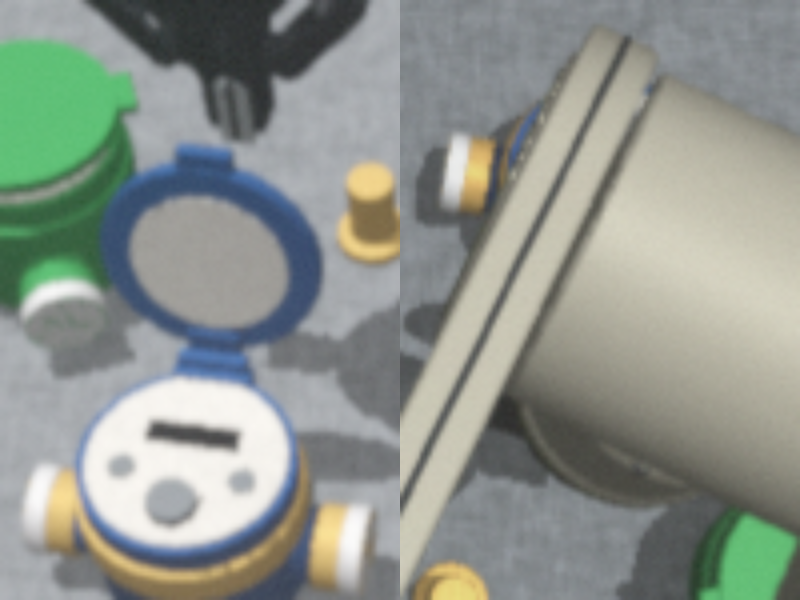

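The fingers stand behind the cover at scene crop (238,135), well clear of the green meter and the tail piece. I push the cover towards upright.

```bash
python3 -m jog '[[0,0.012,0,0,0],[0,0.024,0,0,0],[0,0.032,0,0,0],[0,0.039,0,0,0],[0,0.045,0,0,0],[0,0.051,0,0,0],[0,0.057,0,0,0],[0,0.057,0,0,0]]'; python3 - <<'E'
from h import *
st=r.sense();R=Ro.from_euler("z",-10.9,degrees=True)
c=(st["tool_pos"]-[564.5,-203,0])@R.as_matrix();print(c)
for th in np.radians(np.arange(84,-1,-6)):
    x=66*np.cos(th)-13*np.sin(th)-11;z=94+66*np.sin(th)+13*np.cos(th)+22
    print(round(np.degrees(th)),"y",round(x-c[0],1),"z",round(c[2]-z,1))
s=r.snapshot("scene");u,v=245,230
cv2.imwrite("pics/crop4.png",cv2.resize(s["image"][v-75:v+75,u-75:u+75],None,fx=3,fy=3)[...,::-1])
E
```

```text
time: 9.4
tool_pos: [543.0, -198.7, 182.1]
tcp_rot: [179.8, -0.0, 79.1]
ft_force: [-0.4, 0.7, 0.1]
finger_gap: -0.0
[-21.96594988   0.18694133 182.06543271]
84 y 4.9 z -0.9
78 y 12.0 z -1.2
72 y 19.0 z -0.7
66 y 25.9 z 0.5
60 y 32.7 z 2.4
54 y 39.2 z 5.0
48 y 45.5 z 8.3
42 y 51.3 z 12.2
36 y 56.7 z 16.8
30 y 61.6 z 21.8
24 y 66.0 z 27.3
18 y 69.7 z 33.3
12 y 72.8 z 39.6
6 y 75.2 z 46.2
0 y 77.0 z 53.1
```

View pics/crop4.png

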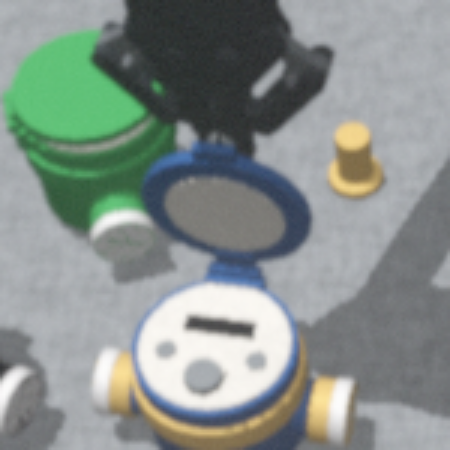

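The cover is about upright, in contact with the fingers at crop (225,145), and the meter has not moved. I continue along the arc.

```bash
python3 -m jog '[[0,0.005,-0.001,0,0],[0,0.012,-0.001,0,0],[0,0.019,-0.0005,0,0],[0,0.026,0.0005,0,0],[0,0.033,0.0025,0,0],[0,0.039,0.005,0,0],[0,0.0455,0.008,0,0],[0,0.0455,0.008,0,0]]'; python3 - <<'E'
from h import *
st=r.sense();R=Ro.from_euler("z",-10.9,degrees=True)
c=(st["tool_pos"]-[564.5,-203,0])@R.as_matrix();print(c)
for th in np.radians(np.arange(48,-1,-6)):
    x=66*np.cos(th)-13*np.sin(th)-11;z=94+66*np.sin(th)+13*np.cos(th)+22
    print(round(np.degrees(th)),"y",round(x-c[0],1),"z",round(c[2]-z,1))
s=r.snapshot("scene");u,v=245,230
cv2.imwrite("pics/crop5.png",cv2.resize(s["image"][v-75:v+75,u-75:u+75],None,fx=3,fy=3)[...,::-1])
E
```

```text
time: 10.25
tool_pos: [587.6, -207.2, 173.1]
tcp_rot: [179.9, -0.0, 79.1]
ft_force: [-0.5, 0.1, 1.0]
finger_gap: -0.1
[ 23.46677379   0.27694371 173.11827304]
48 y 0.0 z -0.6
42 y 5.9 z 3.3
36 y 11.3 z 7.8
30 y 16.2 z 12.9
24 y 20.5 z 18.4
18 y 24.3 z 24.4
12 y 27.4 z 30.7
6 y 29.8 z 37.3
0 y 31.5 z 44.1
```

View pics/crop5.png

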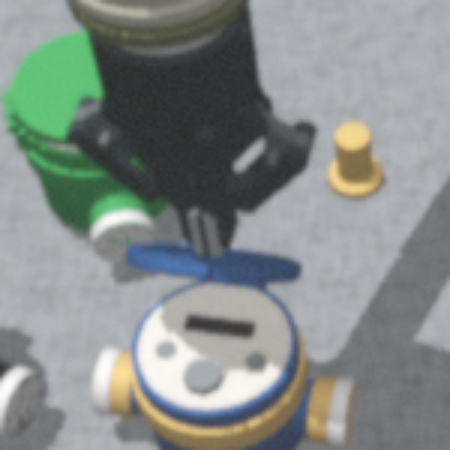

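The cover follows the fingers, now about half shut. Continuing down.

```bash
python3 -m jog '[[0,0.006,0.003,0,0],[0,0.011,0.008,0,0],[0,0.016,0.013,0,0],[0,0.0205,0.0185,0,0],[0,0.024,0.0245,0,0],[0,0.027,0.0305,0,0],[0,0.030,0.037,0,0],[0,0.030,0.037,0,0]]'; for i in 1 2 3; do python3 -m jog '[[0,0,0.001,0,0],[0,0,0.002,0,0]]'|egrep 'pos|force'; done
```

```text
time: 11.1
tool_pos: [616.4, -212.5, 134.8]
tcp_rot: [-180.0, -0.1, 79.1]
ft_force: [-1.1, -0.0, -1.3]
finger_gap: -0.0
tool_pos: [616.3, -212.5, 132.7]
ft_force: [0.0, -0.1, -0.0]
tool_pos: [616.4, -212.5, 131.0]
ft_force: [0.6, 0.7, 0.3]
tool_pos: [616.5, -212.6, 129.2]
ft_force: [0.4, -0.5, -0.1]
```

Expected stop at TCP z ≈ 129 (lid top 107 + 22).

```bash
for i in 1 2 3; do python3 -m jog '[[0,0,0.0007,0,0],[0,0,0.0007,0,0]]'|egrep 'pos|force'; done
```

```text
tool_pos: [616.5, -212.6, 129.0]
ft_force: [-2.6, 1.1, 4.5]
tool_pos: [616.6, -212.6, 128.9]
ft_force: [-2.7, 0.1, 6.4]
tool_pos: [616.6, -212.6, 128.9]
ft_force: [-2.9, 2.4, 6.1]
```

The stop was reached at 128.9 with about 6 N, so the cover is shut. I hold briefly, lift away vertically, then back off behind and look.

```bash
python3 -m jog '[[0,0,0,0,0],[0,0,0,0,0],[0,0,-0.005,0,0],[0,0,-0.02,0,0],[0,0,-0.06,0,0],[0,0,-0.10,0,0],[0,0,-0.13,0,0],[0,0,-0.13,0,0]]'; python3 -m jog '[[0,-0.05,0,0,0],[0,-0.1,0,0,0],[0,-0.15,0,0,0],[0,-0.18,0,0,0],[0,-0.18,0,0,0],[0,-0.18,0,0,0]]'; python3 - <<'E'
from h import *
s=r.snapshot("scene");t=r.snapshot("top")
R=Ro.from_euler("z",-10.9,degrees=True);H=np.array([564.5,-203,0])
a=np.linspace(0,6.28,60);V=[[53+48*np.cos(k)-3,48*np.sin(k),107] for k in a]+[[106,y,107] for y in(-12,0,12)]
V=R.apply(V)+H; ims=[]
for p,(u,v) in((s,(245,265)),(t,(398,205))):
    im=cv2.resize(p["image"][v-50:v+50,u-50:u+50],None,fx=4,fy=4,interpolation=cv2.INTER_CUBIC)
    for q in proj(p,V): cv2.circle(im,tuple(int(i) for i in (q-[u-50,v-50]+.5)*4),1,(255,0,0),-1)
    ims.append(im)
    print([(np.round(d["uv"],1).tolist(),round(d["conf"],2),atz(p,d["uv"],107)[:2].round()) for d in r.pinpoint(p,"large_meter_lid_edge")])
cv2.imwrite("pics/crop6.png",np.hstack(ims)[...,::-1]); print(r.sense()["tool_pos"],r.sense()["ft_force"])
print(R.apply([106,0,107])+H)
E
```

```text
time: 13.1
tool_pos: [619.1, -213.8, 267.4]
tcp_rot: [179.3, 0.1, 79.1]
ft_force: [1.1, -0.8, 0.7]
finger_gap: -0.0
time: 13.7
tool_pos: [442.3, -179.9, 265.8]
tcp_rot: [179.2, 0.1, 79.1]
ft_force: [0.7, 0.1, 0.7]
finger_gap: 0.2
[([348.1, 156.3], 0.95, array([362., -17.])), ([234.4, 294.8], 0.94, array([ 673., -217.])), ([226.3, 177.7], 0.85, array([ 411., -251.])), ([150.6, 229.3], 0.68, array([ 533., -373.]))]
[([494.3, 242.8], 0.93, array([ 531., -379.])), ([405.1, 171.7], 0.62, array([ 666., -221.])), ([293.0, 337.9], 0.56, array([364., -13.]))]
[ 443.15842189 -179.96332496  265.30339797] [ 0.30278422 -0.28641226  0.04160609]
[ 668.58762355 -223.04411696  107.        ]
```

View pics/crop6.png

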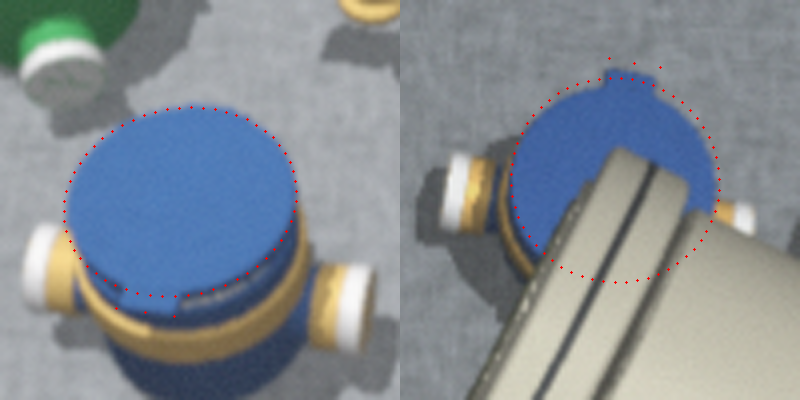

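The outline of a level, shut cover fits both views (scene crop disc at (180,200), tab at (150,302)). The arm is clear, so I hand in.

```bash
python3 -c "
from h import *
print(r.hand_in()); print(r.sense()['time'],r.sense()['ft_force'])"
```

```text
the job is handed in; nothing more can be done
None
the job is handed in; nothing more can be done
```

I pressed the large meter's key fully down, released it, and pushed the cover shut. I then withdrew the arm and handed the job in. No verdict is reported at hand-in.

- **Key:** it reached its stop at a fingertip height of 92 mm. The wrist force was about 5–7 N, and I held it there for over half a second. I lifted the arm clear before touching the cover.
- **Cover:** I pushed it from behind through its arc until the fingers stopped at 107 mm with about 6 N. That is the given height of the shut cover.
- **Last checks:** the outline of a level, shut cover matched the scene view closely. In the top view it was about 2–3 mm off and the arm hid part of the cover; that is about what the camera calibration allows. The arm was well clear with no force beyond noise.
- **Not measured:** the key is under the cover, so its release was not seen directly at the end; it showed up again in a picture before the cover was shut. I did not measure the small meters and brass fittings again. The arm only passed well above or beside them, and the forces showed no unexpected contact.

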